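# Uncap a spring barrel and draw its arbor for inspection

## Task

Take the dust cap off the leaning spring barrel and stand it upright, mouth down, inside the open button tin. Then grip the arbor's knob and draw the arbor straight out along its bore until the dark band round the rod has come wholly out of the barrel's collar and about 5 mm of bright rod shows below it; never pull it right out. Finish still gripping the arbor at that height, without dragging or tipping the barrel's stand or disturbing the other things on the desk.

Things in the scene. Friction and masses are not known exactly. Their poses are not given: they have to be found in the camera images.
- stand: loose dark steel stand, about 1.25 kg with the barrel, base 120 (x) x 100 (y) x 12 mm; origin at the centre of its underside. It carries the spring barrel rigidly, leaning 0.35 rad (20 degrees) from upright towards the stand's own -x side, which looks roughly at the robot.
- barrel_mouth (a point): centre of the bore's mouth at the top of the spring barrel; z points out along the bore (leaning 20 degrees from vertical), y is level. The barrel is a steel drum 64 mm across and 50 mm long with fine teeth at its foot; from its top a collar 26 mm across stands up 12 mm and ends at this mouth. The bore is 13.2 mm wide and 58 mm deep from here.
- arbor_foot (a point): centre of the arbor's lower end; z runs along the arbor towards the knob. The arbor is a loose steel rod 12 mm thick, about 90 g, slightly tapered at the foot, at the start fully down (foot 58 mm below the mouth) and hidden under the cap. A dark band goes round the rod from 30 to 36 mm above the foot, inside the bore at the start; 5 mm of bright rod below the band shows when the foot is 25 mm below the mouth.
- arbor_knob (a point): centre of the arbor's knob, 82 mm from the foot; z as for the foot. The knob is a plain cylinder 20 mm across and 20 mm tall on the arbor's upper end; its underside stands 14 mm above the mouth at the start, its centre 24 mm.
- cap_mid (a point): centre of the dust cap, a loose aluminium cup turned mouth down, 38 mm outside, 32 mm inside, 52 mm tall, 50 g, half-way up; z points from its mouth to its closed end. At the start it stands over the collar and the knob on the drum's top, leaning with the barrel; it must be drawn about 50 mm along the bore's axis to clear the knob.
- cap_mouth (a point): centre of the dust cap's open rim, 26 mm below its centre; z towards its closed end
- tin_floor (a point): centre of the inner floor, 3 mm above the desk, of the round tortoiseshell-brown button tin: loose, open, 130 mm outside, 124 mm inside, wall 20 mm high, 0.3 kg
- seal: red tin seal on a round foot (52 mm), balancing a ball, 112 mm tall, standing on the desk; origin at the centre of its underside; a bystander
- chassis: flat grey chassis bar, 22 x 160 x 10 mm, lying on the desk; origin at the centre of its underside; a bystander
- tin_lid: the button tin's lid, a flat disc 134 mm across and 12 mm thick, lying on the desk; origin at the centre of its underside; a bystander
- spare: spare closed spring barrel, 54 mm across, 50 mm tall with its stub, standing on the desk: no cap, no stand; origin at the centre of its underside; a bystander
- driver: screwdriver lying on the desk; origin at the centre of its underside; a bystander
There are look-alikes about, which are no part of the job. Of the things shaped like the part that bears cap_mid, the aluminium one is meant. What is shaped like the stand but purple is not meant.

How it is judged:
On the way, in this order (a step that is already met when the one before it is completed fails the run):
1. the dust cap stands mouth down in the button tin, let go, the arbor still fully down (horizontal distance between cap_mouth and tin_floor below 0.046 m and z of cap_mouth in the frame of tin_floor below 0.005 m and angle between cap_mouth's own z axis and vertical below 0.15 rad and contact force between cap and the fingers below 0.05 N and linear speed of cap below 0.02 m/s and z of arbor_foot in the frame of barrel_mouth below -0.05 m), for 0.2 s.
2. the arbor is gripped and drawn until its band is out (z of arbor_foot in the frame of barrel_mouth between -0.0305 and -0.018 m and x of arbor_foot in the frame of barrel_mouth between -0.004 and 0.004 m and y of arbor_foot in the frame of barrel_mouth between -0.004 and 0.004 m and angle between the z axis of arbor_foot and the z axis of barrel_mouth, either way round below 0.12 rad and contact force between arbor and the fingers above 1 N), for 0.2 s.
At the end, for the whole second after the job is handed in: Cap upright (0.15 rad), mouth down, on the tin's floor within 46 mm of its centre, let go, at rest. Arbor foot 18 to 30.5 mm below the mouth (band out), within 4 mm and 0.12 rad of the bore's axis, at rest, gripped with over 1 N. Stand flat on the desk (all of step 2 and horizontal distance between cap_mouth and tin_floor below 0.046 m and z of cap_mouth in the frame of tin_floor below 0.005 m and angle between cap_mouth's own z axis and vertical below 0.15 rad and contact force between cap and the fingers below 0.05 N and linear speed of cap below 0.02 m/s and linear speed of arbor below 0.01 m/s and angle between stand's own z axis and vertical below 0.05 rad); the arm keeps its last pose, push and grip.
It fails at once if the arbor is pulled right out (foot less than 5 mm below the mouth) (z of arbor_foot in the frame of barrel_mouth above -0.005 m).
It fails at once if the stand is dragged over 20 mm, or tipped over 0.1 rad (distance of stand from where it was at the start of the episode above 0.02 m or angle between stand's own z axis and vertical above 0.1 rad).
It fails at once if a bystander is moved over 20 mm (distance of any of seal, chassis, tin_lid, spare, driver from where it was at the start of the episode above 0.02 m).
It also fails if it takes over 54 s, if anything falls off the work surface, if the arm or the gripper's body presses on something with over 40 N, if the wrist force passes 120 N, or if a joint passes its speed limit or range.

## Robot

A 6-joint arm with a two-finger parallel gripper is mounted at the origin on the work surface. World frame = base frame: x ahead of the robot, y to its left, z up, the work surface at z = 0. Lengths are in m, angles in rad, forces in N, time in s.
With the tool pointing down it reaches from about 0.375 to 0.9 m from the base axis. Payload 3.1 kg.
Tool frame: the origin (TCP) lies midway between the tips of the shut fingers; the grasp point (between the pads) lies 19 mm behind it (manip.grasp_offset is the distance from the TCP to the grasp point, in m); z points along the fingers, y is the line along which they close (so a half turn about z gives the same grasp; the last joint's range is limited). The gripper opens to 85 mm and grips with 20 to 120 N. Pads are 22 mm wide; open, the fingers measure 114 mm over their backs; the gripper's body (76 mm by 85 mm) begins 54 mm behind the grasp point. The pads swing forward as they close: fully open they stand 13 mm farther back than shut.
Start: joints at [-0.178, 0.527, 1.433, -0, 1.181, -0.178], TCP at [0.625, 0, 0.231] pointing down, gripper open.
Joint ranges: [-3.08, 3.08], [-0.75, 2.2], [0.22, 2.44], [-1.43, 4.57], [0, 2.65], [-2.85, 2.85]. Speed limits (rad/s): [2.79, 2.79, 3.14, 3.14, 3.14, 3.14].

## Interface

Orientations are given as a unit quaternion [x, y, z, w].
In Python, from station import sensors, cams, order, manip gives the robot as it stands.
- The arm moves only by the tool move_arm, never from a script. Its argument "targets" is a list of rows, each an object of numbers: "dx", "dy", "dz": the shift along the world's x, y, z normalised to -1 to 1, where 1 is 25 mm; "rx", "ry", "rz": the turn, a rotation vector about the world's x, y, z normalised to -1 to 1, where 1 is 30 degrees. A call has exactly 10 rows; each row shifts and turns the commanded pose from where the row before left it; what a row does not reach is not made up. A row lasts 1/8 s, in which the tool goes at most 62.5 mm and 10.7 degrees, less where a joint would pass 70% of its speed; a pose out of reach is approached as far as the arm can. A call with a number of a shift or a turn outside -1 to 1 is refused whole. A call with a gripper value outside its range is refused whole. "claw" is the opening in per cent of the stroke, from 0 (shut) to 100 (fully open), set as the call begins (left out, the last holds). The fingers move at their own pace and stop on an object; "newtons" is the grip in N (left out, the last holds). Time passes only in rows, so rows that do not move let the fingers close, or fill a call up. It gives the time, the measured TCP pose, the force, the opening and the grip force at its end, in the units of the state.
- sensors.sense(): the state, without advancing time (a new reading comes with each control period).
- cams.snapshot(name): name is "scene" or "side" or "wrist"; returns the picture (420x560x3 uint8, red, green, blue); there is no depth.
- cams.camera_model(name): a dict with "fx", "fy", "cx", "cy" (pixels), "distortion" ([k1, k2, p1, p2, k3] as OpenCV has them; the pictures are not rectified), "extrinsics" (4x4, takes a point from world to camera coordinates). Camera axes: x right, y down, z forward; pixel columns grow to the right and rows downward; lengths in m; the calibration is good to about 2 mm. A picture is of the moment at which its call begins: read the wrist's pose just before it. camera_model takes no time and is no camera call; for the wrist camera it gives the pose at the moment of the call.
- order.sign_off(): hands the job in; it is judged then, once.
The state is a dict: "t": time; "q": joint angles; "qd": joint speeds; "tau": joint torques, N m; "tcp_pos": TCP position; "tool_rot": TCP orientation; "force": force on the tool from outside, world axes, zero at the start; "ft_torque": the same for the moment, N m; "finger_gap": opening from 0.0 (shut) to 1.0 (fully open); "gripper_force": force on a finger pad.
Only numpy, scipy, OpenCV 4.12 (cv2) and the standard library are available. Lean on these libraries where they do the work, as an engineer would, in place of code of your own. Each camera call takes 0.05 s, during which the arm holds its last target. There are 200 camera calls.

## Working session

There is one attempt and no reset: what is moved stays moved. The work goes in short steps, Python scripts to look and compute and a tool call to move; the robot and the scene stay as the last step left them, time stands still between calls to the robot, and variables do not carry over. Pictures are saved under pics/ and viewed, at most 12 in all, crops included, and the job is handed in when it is done.

Besides the shell and the picture viewer there is one more tool, called after "Call:" as name([rows], argument=value, ...), one row to a line, values as JSON. move_arm: Moves the arm, as the interface text tells. Scaled input: -1 to 1 covers 25 mm each way for a shift and 30 degrees each way for a turn. Its arguments: {"type":"object","properties":{"targets":{"type":"array"},"claw":{"type":"number"},"newtons":{"type":"number"}},"required":["targets"]}

```bash
ls; mkdir -p pics
python3 - <<'E'
from station import sensors,cams,manip
import cv2,numpy as np
for n in("scene","side","wrist"):
    m=cams.camera_model(n); im=cams.snapshot(n); cv2.imwrite(f"pics/{n}0.png",im[:,:,::-1])
    np.save(f"pics/{n}0_E.npy",m["extrinsics"])
    print(n,{k:np.round(v,3).tolist() for k,v in m.items()})
print(manip.grasp_offset,sensors.sense())
E
```

```text
pics
scene {'fx': 432.53, 'fy': 432.53, 'cx': 282.012, 'cy': 205.664, 'distortion': [0.001, 0.0, 0.0, 0.0, 0.0], 'extrinsics': [[-0.77, 0.638, 0.003, 0.366], [0.486, 0.59, -0.645, -0.166], [-0.413, -0.495, -0.764, 1.316], [0.0, 0.0, 0.0, 1.0]]}
side {'fx': 422.787, 'fy': 422.787, 'cx': 275.682, 'cy': 213.004, 'distortion': [0.008, 0.0, 0.0, 0.0, 0.0], 'extrinsics': [[0.877, -0.48, 0.003, -0.433], [-0.343, -0.631, -0.696, 0.221], [0.336, 0.609, -0.718, 1.184], [0.0, 0.0, 0.0, 1.0]]}
wrist {'fx': 316.282, 'fy': 316.282, 'cx': 279.839, 'cy': 205.109, 'distortion': [-0.016, 0.0, 0.0, 0.0, 0.0], 'extrinsics': [[1.0, -0.0, -0.002, -0.625], [0.0, -0.951, 0.308, -0.041], [-0.002, -0.308, -0.951, 0.379], [0.0, 0.0, 0.0, 1.0]]}
0.0187 {'t': 0.15, 'q': array([-1.78518881e-01,  5.28322484e-01,  1.43360953e+00,  6.50982047e-06,
        1.18141940e+00, -1.78479740e-01]), 'qd': array([-0.00111413, -0.00201078, -0.0025858 , -0.00163271,  0.00038906,
       -0.00015866]), 'tau': array([ 1.17890530e-03, -4.42742836e+01, -1.78276026e+01, -2.15643640e-04,
        5.61750654e-03, -9.84718270e-06]), 'tcp_pos': array([6.24443589e-01, 1.19877484e-04, 2.30515011e-01]), 'tool_rot': array([ 7.07121222e-01,  7.07091793e-01, -4.99057849e-04, -7.24057573e-04]), 'force': array([ 0.37438398,  0.34363174, -0.02270591]), 'ft_torque': array([ 0.05289393, -0.02138327,  0.00175312]), 'gripper_force': 0.0, 'finger_gap': 0.9999809044234724}
```

View images.

View pics/scene0.png

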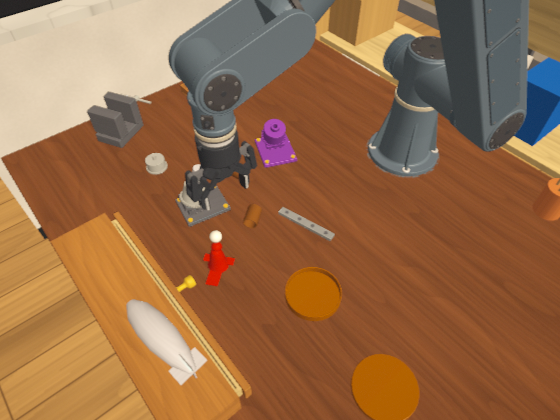

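View pics/side0.png

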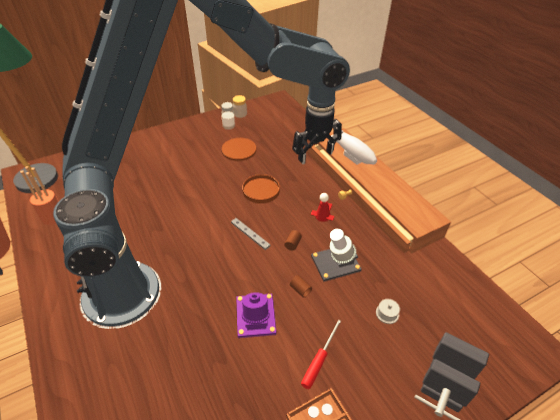

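The scene picture shows the tin near (313,292), its lid at (385,388), and the stand partly behind the gripper at (205,200). The side picture shows the stand at (337,262) with its pale cap at (337,238), the tin at (261,188), the seal at (323,208), brown look-alike caps at (293,239) and (301,286), and the purple decoy at (256,312).

```bash
cat > h.py <<'E'
import numpy as np,cv2
from station import cams,sensors
def ray(n,px,E=None):
    m=cams.camera_model(n); E=np.array(m["extrinsics"] if E is None else E)
    K=np.array([[m["fx"],0,m["cx"]],[0,m["fy"],m["cy"]],[0,0,1]])
    u=cv2.undistortPoints(np.array(px,float).reshape(-1,1,2),K,np.array(m["distortion"]))[:,0]
    R=E[:3,:3]; d=np.c_[u,np.ones(len(u))]@R
    return -R.T@E[:3,3], d/np.linalg.norm(d,axis=1)[:,None]
def onz(n,px,z,E=None):
    o,d=ray(n,px,E); return o+d*((z-o[2])/d[:,2])[:,None]
def proj(n,P,E=None):
    m=cams.camera_model(n); E=np.array(m["extrinsics"] if E is None else E)
    K=np.array([[m["fx"],0,m["cx"]],[0,m["fy"],m["cy"]],[0,0,1]])
    return cv2.projectPoints(np.array(P,float).reshape(-1,1,3),cv2.Rodrigues(E[:3,:3])[0],E[:3,3],K,np.array(m["distortion"]))[0][:,0]
E
python3 - <<'E'
from h import *
im=cv2.imread("pics/side0.png"); w=cv2.imread("pics/wrist0.png")
c=cv2.resize(im[200:290,290:410],(800,600),interpolation=cv2.INTER_CUBIC)
cv2.imwrite("pics/sc.png",c)
print(onz("side",[(337,262),(261,188),(239,149),(323,215),(250,233),(388,315),(320,360),(293,239),(301,286),(256,318)],0).round(3))
print(onz("scene",[(313,292),(385,388)],.01).round(3))
for n in("side","scene"):
    h=cv2.cvtColor(cv2.imread(f"pics/{n}0.png"),cv2.COLOR_BGR2HSV)
    m=cv2.inRange(h,(5,180,100),(22,255,255))
    k,l,s,ce=cv2.connectedComponentsWithStats(m)
    print(n,[(s[i].tolist(),ce[i].round(1).tolist()) for i in range(1,k) if s[i,4]>100])
E
```

```text
[[ 0.591 -0.202  0.   ]
 [ 0.542  0.196  0.   ]
 [ 0.57   0.435  0.   ]
 [ 0.661 -0.019  0.   ]
 [ 0.415  0.025  0.   ]
 [ 0.61  -0.415  0.   ]
 [ 0.381 -0.433  0.   ]
 [ 0.522 -0.061  0.   ]
 [ 0.453 -0.224  0.   ]
 [ 0.295 -0.253  0.   ]]
[[0.537 0.186 0.01 ]
 [0.57  0.435 0.01 ]]
side [([222, 137, 35, 24, 631], [238.6, 148.4]), ([242, 174, 38, 30, 715], [260.5, 187.8])]
scene [([532, 178, 28, 45, 820], [548.5, 201.8]), ([243, 204, 20, 25, 342], [252.2, 215.8]), ([113, 211, 139, 188, 1749], [186.9, 306.5]), ([51, 213, 191, 207, 13089], [139.1, 323.4]), ([284, 266, 59, 56, 2574], [312.9, 293.6]), ([350, 352, 71, 68, 3783], [384.6, 387.7])]
```

View pics/wrist0.png

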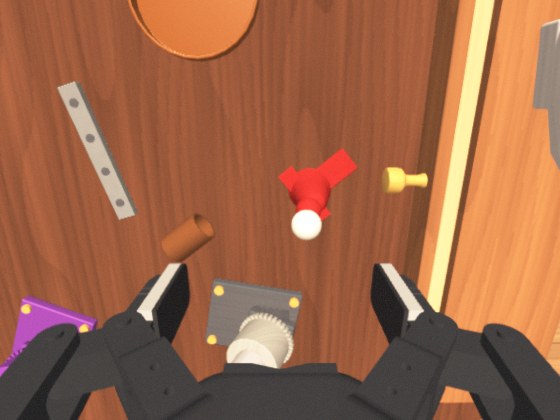

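View pics/sc.png

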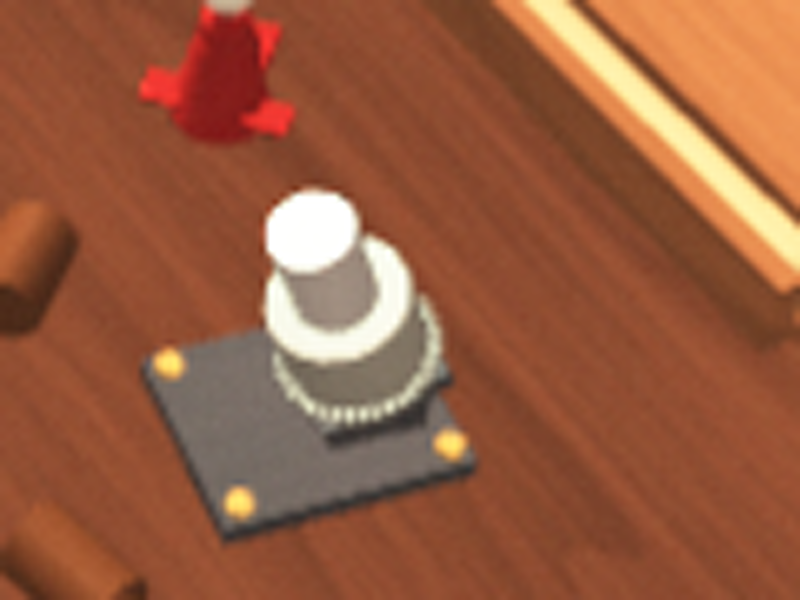

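The wrist picture shows the stand's screws at about (219,291), (294,302) and (212,340), with the cap top at (255,352). In the side crop (6.67x, offset 290,200) the screws are at (168,363), (240,502) and (452,445), and the cap top's centre is at (313,231).

Run:
```python
from h import *
s=np.array([(168,363),(240,502),(452,445)])*.15+[290,200]
E=np.load("pics/wrist0_E.npy")
print("side",onz("side",s-.5,.014).round(4)); print("wrist",onz("wrist",[(219,291),(294,302),(212,340)],.014,E).round(4))
o,d=ray("side",[np.array([313,231])*.15+[290,200]]); print(o,d, [ (o+d*((z-o[2])/d[:,2])[:,None]).round(4).tolist() for z in(.10,.12,.14)])
```

```text
side [[ 0.5426 -0.1533  0.014 ]
 [ 0.529  -0.2323  0.014 ]
 [ 0.6272 -0.2512  0.014 ]]
wrist [[ 0.5453 -0.1561  0.014 ]
 [ 0.6436 -0.1728  0.014 ]
 [ 0.5308 -0.2347  0.014 ]]
[ 0.05730253 -0.7897431   1.0059958 ] [[ 0.44075375  0.50144123 -0.74450844]] [[[0.5937, -0.1795, 0.1]], [[0.5818, -0.193, 0.12]], [[0.57, -0.2065, 0.14]]]
```

Call:
move_arm([
  {"dx":-0.41,"dy":-0.97,"rz":-0.17},
  {"dx":-0.41,"dy":-0.97,"rz":-0.17},
  {"dx":-0.41,"dy":-0.97,"rx":-0.03,"ry":-0.164},
  {"dx":-0.41,"dy":-0.97,"rx":-0.03,"ry":-0.164},
  {"dx":-0.41,"dy":-0.97,"rx":-0.03,"ry":-0.164},
  {"dx":-0.41,"dy":-0.97,"rx":-0.03,"ry":-0.164},
  {"dx":-0.41,"dy":-0.97},
  {"dx":-0.41,"dy":-0.97,"dz":-0.2},
  {},
  {},
])

```text
schema error: expected keys dx, dy, dz, rx, ry, rz
```

Run:
```python
from h import *
from scipy.spatial.transform import Rotation as R
E=np.array(cams.camera_model("wrist")["extrinsics"]); np.save("pics/wrist1_E.npy",E)
for n in("wrist","scene"): cv2.imwrite(f"pics/{n}1.png",cams.snapshot(n)[:,:,::-1])
s=sensors.sense();print(s["t"],s["tcp_pos"],R.from_quat(s["tool_rot"]).as_matrix().round(3))
a=np.array([-.337,.061,.940])
print(proj("wrist",[[.576,-.2,.131],np.array([.576,-.2,.131])-.052*a],E))
```

```text
0.25 [6.24671299e-01 1.10621770e-04 2.30832307e-01] [[-0.     1.    -0.001]
 [ 1.     0.     0.   ]
 [ 0.    -0.001 -1.   ]]
[[230.78293044 394.62497231]
 [252.38510922 359.7561648 ]]
```

View pics/wrist1.png

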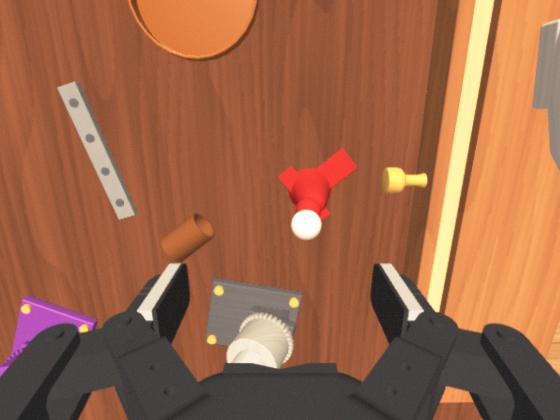

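The call was refused because every row needs all six keys, so this picture is the same as before. I'll send the move again with full rows.

Call:
move_arm([
  {"dx":-0.41,"dy":-0.97,"dz":0,"rx":0,"ry":0,"rz":-0.17},
  {"dx":-0.41,"dy":-0.97,"dz":0,"rx":0,"ry":0,"rz":-0.17},
  {"dx":-0.41,"dy":-0.97,"dz":0,"rx":-0.03,"ry":-0.164,"rz":0},
  {"dx":-0.41,"dy":-0.97,"dz":0,"rx":-0.03,"ry":-0.164,"rz":0},
  {"dx":-0.41,"dy":-0.97,"dz":0,"rx":-0.03,"ry":-0.164,"rz":0},
  {"dx":-0.41,"dy":-0.97,"dz":0,"rx":-0.03,"ry":-0.164,"rz":0},
  {"dx":-0.41,"dy":-0.97,"dz":0,"rx":0,"ry":0,"rz":0},
  {"dx":-0.41,"dy":-0.97,"dz":-0.2,"rx":0,"ry":0,"rz":0},
  {"dx":0,"dy":0,"dz":0,"rx":0,"ry":0,"rz":0},
  {"dx":0,"dy":0,"dz":0,"rx":0,"ry":0,"rz":0},
])

```text
t: 1.5
tcp_pos: [0.543, -0.1936, 0.2263]
tool_rot: [0.756, 0.632, 0.111, 0.133]
force: [1.0, 0.4, 0.6]
finger_gap: 1.002
gripper_force: 0.0
```

Run:
```python
from h import *
from scipy.spatial.transform import Rotation as R
E=np.array(cams.camera_model("wrist")["extrinsics"]); np.save("pics/wrist1_E.npy",E)
for n in("wrist","scene","side"): cv2.imwrite(f"pics/{n}1.png",cams.snapshot(n)[:,:,::-1])
s=sensors.sense();print(s["t"],s["tcp_pos"],R.from_quat(s["tool_rot"]).as_matrix().round(3))
a=np.array([-.337,.061,.940])
print(proj("wrist",[[.576,-.2,.131],np.array([.576,-.2,.131])-.052*a],E))
```

```text
1.65 [ 0.54328398 -0.19304397  0.22639238] [[ 0.176  0.925  0.337]
 [ 0.984 -0.165 -0.061]
 [-0.001  0.342 -0.94 ]]
[[277.55567037 204.94535699]
 [277.92355517 188.31502392]]
```

View pics/wrist1.png

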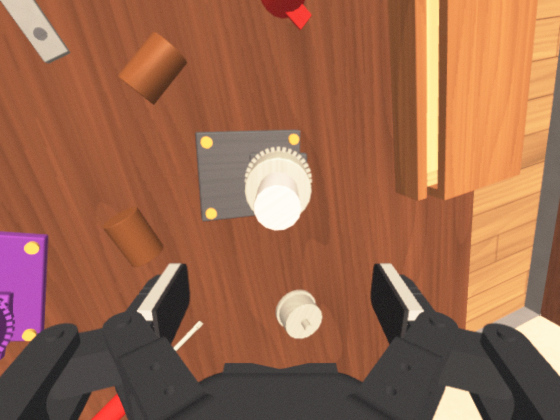

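The gripper now sits over the barrel. The cap's top disc is near (277,207), close to the predicted (277.6,205). The stand's screws are at (206,142), (294,140) and (211,213).

```bash
cat >> h.py <<'E'
def tri(obs):
    A=np.zeros((3,3));b=np.zeros(3)
    for n,p,E in obs:
        o,d=ray(n,[p],E);M=np.eye(3)-np.outer(d[0],d[0]);A+=M;b+=M@o
    X=np.linalg.solve(A,b); return X,[(proj(n,[X],E)[0]-p).round(1) for n,p,E in obs]
def blobs(n,lo,hi,roi,amin=20):
    im=cv2.imread(n);h=cv2.cvtColor(im,cv2.COLOR_BGR2HSV);x0,y0,x1,y1=roi
    m=cv2.inRange(h[y0:y1,x0:x1],lo,hi);k,l,s,c=cv2.connectedComponentsWithStats(m)
    out=[]
    for i in range(1,k):
        if s[i,4]>=amin:
            ct=max(cv2.findContours((l==i).astype(np.uint8),0,1)[0],key=len)
            e=cv2.fitEllipse(ct) if len(ct)>=5 else None
            out.append((s[i,4],c[i]+[x0,y0],None if e is None else (np.array(e[0])+[x0,y0],e[1],e[2])))
    return sorted(out,key=lambda t:-t[0])
E
python3 - <<'E'
from h import *
E=np.load("pics/wrist1_E.npy")
for f,roi in(("pics/wrist1.png",(230,130,330,240)),("pics/side0.png",(320,220,355,262))):
  for v in(235,248): print(f,v,blobs(f,(0,0,v),(180,30,255),roi))
b=blobs("pics/wrist1.png",(20,120,150),(35,255,255),(190,120,310,230),10)
P=onz("wrist",[t[1] for t in b],.013,E);print(P.round(4))
E
```

```text
pics/wrist1.png 235 [(np.int32(1934), array([277.59513961, 202.67735264]), (array([277.59972382, 202.54163361]), (44.1896858215332, 56.197364807128906), 6.77107572555542)), (np.int32(110), array([283.32727273, 161.79090909]), (array([283.20343399, 163.52487564]), (8.82612419128418, 34.15955352783203), 101.3038101196289))]
pics/wrist1.png 248 [(np.int32(1883), array([277.59267127, 203.2039299 ]), (array([277.61363983, 202.81757355]), (44.09297561645508, 55.780067443847656), 6.636656284332275)), (np.int32(99), array([283.24242424, 162.07070707]), (array([283.16985321, 163.66488647]), (8.23598861694336, 34.351131439208984), 101.39311218261719))]
pics/side0.png 235 [(np.int32(128), array([341.2421875, 246.25     ]), (array([340.0004921 , 243.80003166]), (16.085369110107422, 19.406578063964844), 75.55011749267578)), (np.int32(122), array([336.04098361, 234.18852459]), (array([336.03412628, 234.20221138]), (10.49959659576416, 12.829184532165527), 68.14937591552734))]
pics/side0.png 248 [(np.int32(115), array([336.04347826, 234.13043478]), (array([336.04206657, 234.11572647]), (9.987737655639648, 12.63809871673584), 70.9248275756836)), (np.int32(94), array([341.87234043, 246.5106383 ]), (array([340.12340546, 244.05484581]), (15.239367485046387, 18.58722686767578), 72.5935287475586))]
[[ 0.5449 -0.1549  0.013 ]
 [ 0.5302 -0.234   0.013 ]
 [ 0.6437 -0.1732  0.013 ]]
```

Run:
```python
from h import *
E=np.load("pics/wrist1_E.npy")
h=cv2.cvtColor(cv2.imread("pics/wrist1.png"),cv2.COLOR_BGR2HSV)
m=cv2.inRange(h,(0,0,240),(180,30,255))
for y in range(190,236,4): r=np.flatnonzero(m[y,230:330])+230; print(y,(r.min(),r.max()) if len(r) else None,end=' ')
m0=cv2.inRange(h,(0,0,240),(180,30,255))[:,277]; print("bottom",np.flatnonzero(m0[180:240]).max()+180)
X,r=tri([("wrist",(277.6,207),E),("side",(336.3,234.5),None)]);print(X,r)
yaw=np.radians(-10.5);c=np.array([.587,-.2035]);ex=np.array([np.cos(yaw),np.sin(yaw)]);ey=np.array([-ex[1],ex[0]])
print("local",(X[:2]-c)@ex,(X[:2]-c)@ey)
a=np.r_[-np.sin(.35)*ex,np.cos(.35)];print("a",a)
for d in(0,-.052,-.102): print(d,proj("wrist",[X+a*d],E),proj("side",[X+a*d]),X+a*d)
s=sensors.sense();print("tcp from top, along a / perp",(s["tcp_pos"]-X)@a,(s["tcp_pos"]-X)-((s["tcp_pos"]-X)@a)*a)
```

```text
190 (np.int64(262), np.int64(293)) 194 (np.int64(258), np.int64(295)) 198 (np.int64(256), np.int64(298)) 202 (np.int64(255), np.int64(300)) 206 (np.int64(254), np.int64(301)) 210 (np.int64(254), np.int64(300)) 214 (np.int64(256), np.int64(298)) 218 (np.int64(258), np.int64(297)) 222 (np.int64(261), np.int64(294)) 226 (np.int64(266), np.int64(288)) 230 None 234 None bottom 229
[ 0.57406106 -0.200474    0.13301097] [array([-1.3, -0.1]), array([ 0.4, -0.2])]
local -0.01327371848056665 0.0006173921827195527
a [-0.33715595  0.06248816  0.93937271]
0 [[276.25281933 206.87807901]] [[336.66474034 234.34404132]] [ 0.57406106 -0.200474    0.13301097]
-0.052 [[276.86964916 189.89520397]] [[340.60106779 244.24556559]] [ 0.59159317 -0.20372339  0.08416359]
-0.102 [[277.29828553 178.09904621]] [[344.15271778 253.17829913]] [ 0.60845097 -0.2068478   0.03719495]
tcp from top, along a / perp 0.09856091640397262 [0.00245332 0.00127115 0.00079598]
```

Call:
move_arm([
  {"dx":0.22,"dy":-0.05,"dz":-0.65,"rx":0,"ry":0,"rz":0},
  {"dx":0.22,"dy":-0.05,"dz":-0.65,"rx":0,"ry":0,"rz":0},
  {"dx":0.22,"dy":-0.05,"dz":-0.65,"rx":0,"ry":0,"rz":0},
  {"dx":0.22,"dy":-0.05,"dz":-0.65,"rx":0,"ry":0,"rz":0},
  {"dx":0.22,"dy":-0.05,"dz":-0.65,"rx":0,"ry":0,"rz":0},
  {"dx":0.22,"dy":-0.05,"dz":-0.65,"rx":0,"ry":0,"rz":0},
  {"dx":0.22,"dy":-0.05,"dz":-0.65,"rx":0,"ry":0,"rz":0},
  {"dx":0.22,"dy":-0.05,"dz":-0.65,"rx":0,"ry":0,"rz":0},
  {"dx":0,"dy":0,"dz":0,"rx":0,"ry":0,"rz":0},
  {"dx":0,"dy":0,"dz":0,"rx":0,"ry":0,"rz":0},
])

```text
t: 2.9
tcp_pos: [0.5871, -0.204, 0.0964]
tool_rot: [0.755, 0.632, 0.111, 0.134]
force: [-1.2, 0.7, 0.3]
finger_gap: 0.999
gripper_force: 0.0
```

Call:
move_arm([
  {"dx":0,"dy":0,"dz":0,"rx":0,"ry":0,"rz":0},
  {"dx":0,"dy":0,"dz":0,"rx":0,"ry":0,"rz":0},
  {"dx":0,"dy":0,"dz":0,"rx":0,"ry":0,"rz":0},
  {"dx":0,"dy":0,"dz":0,"rx":0,"ry":0,"rz":0},
  {"dx":0,"dy":0,"dz":0,"rx":0,"ry":0,"rz":0},
  {"dx":0,"dy":0,"dz":0,"rx":0,"ry":0,"rz":0},
  {"dx":0,"dy":0,"dz":0,"rx":0,"ry":0,"rz":0},
  {"dx":0,"dy":0,"dz":0,"rx":0,"ry":0,"rz":0},
  {"dx":0,"dy":0,"dz":0,"rx":0,"ry":0,"rz":0},
  {"dx":0,"dy":0,"dz":0,"rx":0,"ry":0,"rz":0},
], claw=30, newtons=25)

```text
t: 4.15
tcp_pos: [0.5871, -0.2041, 0.0969]
tool_rot: [0.755, 0.632, 0.111, 0.134]
force: [-1.5, 0.8, 5.0]
finger_gap: 0.424
gripper_force: 27.4
```

Run:
```python
from h import *
s=sensors.sense();print(s["t"],s["tcp_pos"],s["force"],s["finger_gap"],s["gripper_force"])
a=cams.snapshot("wrist");b=cams.snapshot("side")[170:310,250:420]
cv2.imwrite("pics/g.png",np.hstack([cv2.resize(a,(400,300)),cv2.resize(b,(364,300))])[:,:,::-1])
```

```text
4.15 [ 0.5870992  -0.20405669  0.09688852] [-1.51231071  0.75158651  5.00396291] 0.42360348483735805 27.367540021659806
```

View pics/g.png

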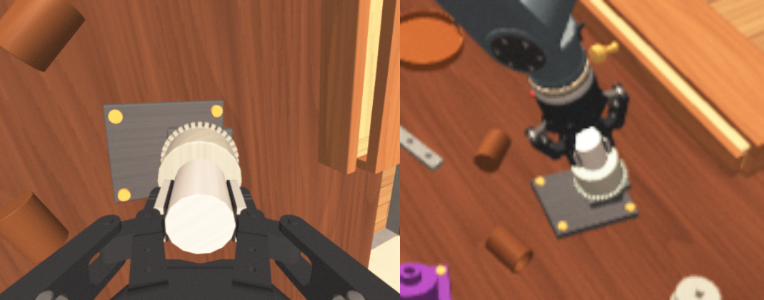

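The composite shows the cap gripped between the pads, at (200,220) in the wrist half, with the stand undisturbed.

Call:
move_arm([
  {"dx":-0.1,"dy":0.02,"dz":0.28,"rx":0,"ry":0,"rz":0},
  {"dx":-0.1,"dy":0.02,"dz":0.28,"rx":0,"ry":0,"rz":0},
  {"dx":-0.1,"dy":0.02,"dz":0.28,"rx":0,"ry":0,"rz":0},
  {"dx":-0.1,"dy":0.02,"dz":0.28,"rx":0,"ry":0,"rz":0},
  {"dx":-0.1,"dy":0.02,"dz":0.28,"rx":0,"ry":0,"rz":0},
  {"dx":-0.1,"dy":0.02,"dz":0.28,"rx":0,"ry":0,"rz":0},
  {"dx":-0.1,"dy":0.02,"dz":0.28,"rx":0,"ry":0,"rz":0},
  {"dx":-0.1,"dy":0.02,"dz":0.28,"rx":0,"ry":0,"rz":0},
  {"dx":-0.1,"dy":0.02,"dz":0.28,"rx":0,"ry":0,"rz":0},
  {"dx":-0.1,"dy":0.02,"dz":0.28,"rx":0,"ry":0,"rz":0},
])

```text
t: 5.5
tcp_pos: [0.5618, -0.1989, 0.1668]
tool_rot: [0.756, 0.632, 0.111, 0.134]
force: [0.6, 0.1, -1.1]
finger_gap: 0.424
gripper_force: 26.8
```

Run:
```python
from h import *
E=np.array(cams.camera_model("wrist")["extrinsics"]); np.save("pics/wrist2_E.npy",E)
s=sensors.sense();print(s["t"],s["tcp_pos"],s["force"],s["finger_gap"],s["gripper_force"])
a=cams.snapshot("wrist");b=cams.snapshot("side")
cv2.imwrite("pics/wrist2.png",a[:,:,::-1]);cv2.imwrite("pics/side2.png",b[:,:,::-1])
b=b[170:310,250:420]
cv2.imwrite("pics/g2.png",np.hstack([cv2.resize(a,(400,300)),cv2.resize(b,(364,300))])[:,:,::-1])
# tin centre from rim (z=.020) outer edge
for n,lo in(("scene",(5,180,100)),("side",(5,180,100))):
    f=f"pics/{n}0.png"; roi=(270,255,355,330) if n=="scene" else (230,165,290,210)
    for t in blobs(f,lo,(22,255,255),roi,100): print(n,t,onz(n,[t[2][0]],.02),onz(n,[t[2][0]],.01))
```

```text
5.5 [ 0.56178736 -0.19893234  0.1667782 ] [ 0.64409512  0.07556522 -1.12632704] 0.4237802984822561 26.838056448614225
scene (np.int32(2574), array([312.87179487, 293.56837607]), (array([312.89228821, 293.56869888]), (54.662261962890625, 58.082176208496094), 107.13534545898438)) [[0.54388245 0.19266672 0.02      ]] [[0.53975617 0.18898337 0.01      ]]
side (np.int32(715), array([260.53146853, 187.80559441]), (array([260.21429634, 187.72443008]), (25.69951629638672, 36.601009368896484), 88.5209732055664)) [[0.53063916 0.17861526 0.02      ]] [[0.53543975 0.18843638 0.01      ]]
```

View pics/g2.png

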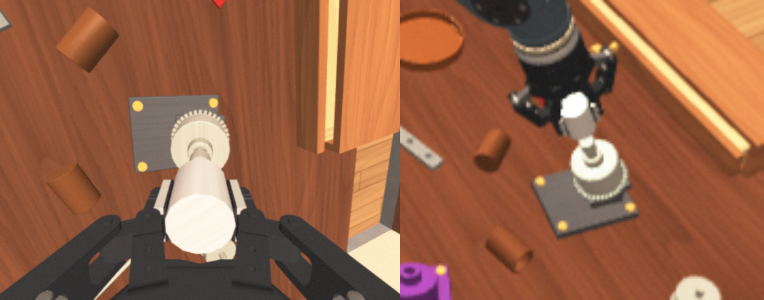

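The composite shows the cap held clear above the exposed knob, with the stand in place. The tin's centre is about (0.538, 0.189).

Call:
move_arm([
  {"dx":-0.1,"dy":0.02,"dz":0.4,"rx":0,"ry":0,"rz":0},
  {"dx":-0.1,"dy":0.1,"dz":0.4,"rx":0,"ry":0,"rz":0},
  {"dx":-0.1,"dy":0.5,"dz":0.4,"rx":0,"ry":0,"rz":0},
  {"dx":-0.1,"dy":0.9,"dz":0.4,"rx":0.03,"ry":0.164,"rz":0},
  {"dx":-0.1,"dy":0.9,"dz":0.4,"rx":0.03,"ry":0.164,"rz":0},
  {"dx":-0.1,"dy":0.9,"dz":0,"rx":0.03,"ry":0.164,"rz":0},
  {"dx":-0.1,"dy":0.9,"dz":0,"rx":0.03,"ry":0.164,"rz":0},
  {"dx":-0.1,"dy":0.9,"dz":0,"rx":0,"ry":0,"rz":0},
  {"dx":-0.1,"dy":0.9,"dz":0,"rx":0,"ry":0,"rz":0},
  {"dx":-0.06,"dy":0.9,"dz":0,"rx":0,"ry":0,"rz":0},
])

```text
t: 6.85
tcp_pos: [0.5374, -0.0245, 0.2168]
tool_rot: [0.767, 0.642, -0.0, 0.0]
force: [-0.1, -0.8, -0.2]
finger_gap: 0.423
gripper_force: 26.8
```

Call:
move_arm([
  {"dx":0,"dy":0.9,"dz":0,"rx":0,"ry":0,"rz":0},
  {"dx":0,"dy":0.9,"dz":0,"rx":0,"ry":0,"rz":0},
  {"dx":0,"dy":0.9,"dz":0,"rx":0,"ry":0,"rz":0},
  {"dx":0,"dy":0.9,"dz":0,"rx":0,"ry":0,"rz":0},
  {"dx":0,"dy":0.9,"dz":0,"rx":0,"ry":0,"rz":0},
  {"dx":0,"dy":0.9,"dz":0,"rx":0,"ry":0,"rz":0},
  {"dx":0,"dy":0.9,"dz":0,"rx":0,"ry":0,"rz":0},
  {"dx":0,"dy":0.9,"dz":0,"rx":0,"ry":0,"rz":0},
  {"dx":0,"dy":0.7,"dz":-0.5,"rx":0,"ry":0,"rz":0},
  {"dx":0,"dy":0.5,"dz":-0.5,"rx":0,"ry":0,"rz":0},
])

```text
t: 8.1
tcp_pos: [0.5374, 0.1851, 0.1906]
tool_rot: [0.767, 0.642, -0.0, -0.0]
force: [-0.0, 0.1, -1.3]
finger_gap: 0.423
gripper_force: 26.8
```

Run:
```python
from h import *
from scipy.spatial.transform import Rotation as R
E=np.array(cams.camera_model("wrist")["extrinsics"]); np.save("pics/wrist3_E.npy",E)
s=sensors.sense();print(s["t"],s["tcp_pos"],R.from_quat(s["tool_rot"]).as_matrix()[:,2].round(3),s["force"],s["gripper_force"])
for n in("wrist","scene"): cv2.imwrite(f"pics/{n}3.png",cams.snapshot(n)[:,:,::-1])
a=cv2.imread("pics/wrist3.png");b=cv2.imread("pics/scene3.png")[150:360,180:460]
cv2.imwrite("pics/g3.png",np.hstack([cv2.resize(a,(400,300)),cv2.resize(b,(400,300))]))
```

```text
8.1 [0.53735575 0.18507466 0.19057195] [-0. -0. -1.] [-0.00364791  0.07090898 -1.26483773] 26.776075299130753
```

View pics/g3.png

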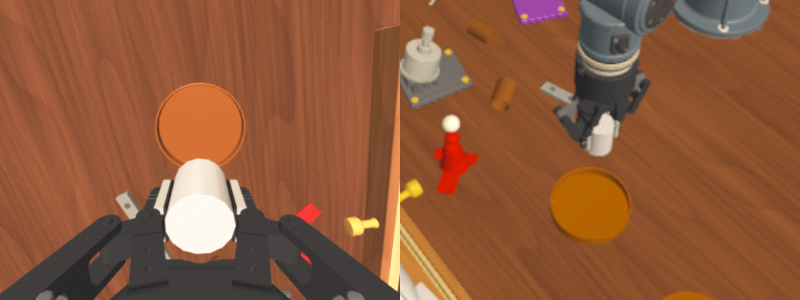

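The composite shows the cap held upright over the tin, whose centre in the wrist view is near full-frame (280,175), about y = 0.19. The barrel's knob is exposed.

Call:
move_arm([
  {"dx":0,"dy":0.1,"dz":-0.8,"rx":0,"ry":0,"rz":0},
  {"dx":0,"dy":0.05,"dz":-0.8,"rx":0,"ry":0,"rz":0},
  {"dx":0,"dy":0,"dz":-0.8,"rx":0,"ry":0,"rz":0},
  {"dx":0,"dy":0,"dz":-0.8,"rx":0,"ry":0,"rz":0},
  {"dx":0,"dy":0,"dz":-0.8,"rx":0,"ry":0,"rz":0},
  {"dx":0,"dy":0,"dz":-0.8,"rx":0,"ry":0,"rz":0},
  {"dx":0,"dy":0,"dz":-0.8,"rx":0,"ry":0,"rz":0},
  {"dx":0,"dy":0,"dz":-0.7,"rx":0,"ry":0,"rz":0},
  {"dx":0,"dy":0,"dz":-0.3,"rx":0,"ry":0,"rz":0},
  {"dx":0,"dy":0,"dz":0,"rx":0,"ry":0,"rz":0},
])

```text
t: 9.45
tcp_pos: [0.5378, 0.1876, 0.0258]
tool_rot: [0.767, 0.641, -0.0, -0.0]
force: [0.2, -0.2, 0.1]
finger_gap: 0.422
gripper_force: 26.8
```

Call:
move_arm([
  {"dx":0,"dy":0,"dz":-0.04,"rx":0,"ry":0,"rz":0},
  {"dx":0,"dy":0,"dz":-0.04,"rx":0,"ry":0,"rz":0},
  {"dx":0,"dy":0,"dz":-0.04,"rx":0,"ry":0,"rz":0},
  {"dx":0,"dy":0,"dz":-0.04,"rx":0,"ry":0,"rz":0},
  {"dx":0,"dy":0,"dz":0,"rx":0,"ry":0,"rz":0},
  {"dx":0,"dy":0,"dz":0,"rx":0,"ry":0,"rz":0},
  {"dx":0,"dy":0,"dz":0,"rx":0,"ry":0,"rz":0},
  {"dx":0,"dy":0,"dz":0,"rx":0,"ry":0,"rz":0},
  {"dx":0,"dy":0,"dz":0,"rx":0,"ry":0,"rz":0},
  {"dx":0,"dy":0,"dz":0,"rx":0,"ry":0,"rz":0},
])

```text
t: 10.7
tcp_pos: [0.538, 0.1878, 0.0223]
tool_rot: [0.767, 0.641, -0.0, -0.0]
force: [0.5, 0.0, -0.1]
finger_gap: 0.421
gripper_force: 26.8
```

Call:
move_arm([
  {"dx":0,"dy":0,"dz":-0.06,"rx":0,"ry":0,"rz":0},
  {"dx":0,"dy":0,"dz":-0.06,"rx":0,"ry":0,"rz":0},
  {"dx":0,"dy":0,"dz":-0.04,"rx":0,"ry":0,"rz":0},
  {"dx":0,"dy":0,"dz":-0.04,"rx":0,"ry":0,"rz":0},
  {"dx":0,"dy":0,"dz":0,"rx":0,"ry":0,"rz":0},
  {"dx":0,"dy":0,"dz":0,"rx":0,"ry":0,"rz":0},
  {"dx":0,"dy":0,"dz":0,"rx":0,"ry":0,"rz":0},
  {"dx":0,"dy":0,"dz":0,"rx":0,"ry":0,"rz":0},
  {"dx":0,"dy":0,"dz":0,"rx":0,"ry":0,"rz":0},
  {"dx":0,"dy":0,"dz":0,"rx":0,"ry":0,"rz":0},
])

```text
t: 11.95
tcp_pos: [0.538, 0.1878, 0.0173]
tool_rot: [0.767, 0.641, 0.0, 0.0]
force: [0.4, -0.7, -0.0]
finger_gap: 0.425
gripper_force: 26.8
```

Call:
move_arm([
  {"dx":0,"dy":0,"dz":-0.02,"rx":0,"ry":0,"rz":0},
  {"dx":0,"dy":0,"dz":-0.02,"rx":0,"ry":0,"rz":0},
  {"dx":0,"dy":0,"dz":-0.02,"rx":0,"ry":0,"rz":0},
  {"dx":0,"dy":0,"dz":-0.02,"rx":0,"ry":0,"rz":0},
  {"dx":0,"dy":0,"dz":0,"rx":0,"ry":0,"rz":0},
  {"dx":0,"dy":0,"dz":0,"rx":0,"ry":0,"rz":0},
  {"dx":0,"dy":0,"dz":0,"rx":0,"ry":0,"rz":0},
  {"dx":0,"dy":0,"dz":0,"rx":0,"ry":0,"rz":0},
  {"dx":0,"dy":0,"dz":0,"rx":0,"ry":0,"rz":0},
  {"dx":0,"dy":0,"dz":0,"rx":0,"ry":0,"rz":0},
])

```text
t: 13.2
tcp_pos: [0.538, 0.1878, 0.0153]
tool_rot: [0.767, 0.641, -0.0, -0.0]
force: [-0.2, -0.4, -0.1]
finger_gap: 0.427
gripper_force: 26.8
```

Call:
move_arm([
  {"dx":0,"dy":0,"dz":-0.02,"rx":0,"ry":0,"rz":0},
  {"dx":0,"dy":0,"dz":-0.02,"rx":0,"ry":0,"rz":0},
  {"dx":0,"dy":0,"dz":-0.02,"rx":0,"ry":0,"rz":0},
  {"dx":0,"dy":0,"dz":-0.02,"rx":0,"ry":0,"rz":0},
  {"dx":0,"dy":0,"dz":0,"rx":0,"ry":0,"rz":0},
  {"dx":0,"dy":0,"dz":0,"rx":0,"ry":0,"rz":0},
  {"dx":0,"dy":0,"dz":0,"rx":0,"ry":0,"rz":0},
  {"dx":0,"dy":0,"dz":0,"rx":0,"ry":0,"rz":0},
  {"dx":0,"dy":0,"dz":0,"rx":0,"ry":0,"rz":0},
  {"dx":0,"dy":0,"dz":0,"rx":0,"ry":0,"rz":0},
])

```text
t: 14.45
tcp_pos: [0.538, 0.1878, 0.0134]
tool_rot: [0.767, 0.641, 0.0, 0.0]
force: [-0.8, -0.1, 3.3]
finger_gap: 0.418
gripper_force: 27.1
```

Run:
```python
from h import *
s=sensors.sense();print(s["t"],s["tcp_pos"],s["force"],s["ft_torque"],s["finger_gap"])
E=np.array(cams.camera_model("wrist")["extrinsics"]); np.save("pics/wrist4_E.npy",E)
a=cams.snapshot("wrist");b=cams.snapshot("scene")[220:340,250:390]
cv2.imwrite("pics/wrist4.png",a[:,:,::-1])
cv2.imwrite("pics/g4.png",np.hstack([cv2.resize(a,(400,350)),cv2.resize(b,(400,350),interpolation=cv2.INTER_CUBIC)])[:,:,::-1])
```

```text
14.45 [0.53797354 0.18778201 0.01342813] [-0.81660681 -0.06572374  3.33460885] [0.01449931 0.21227663 0.05204866] 0.4183777366018794
```

View pics/g4.png

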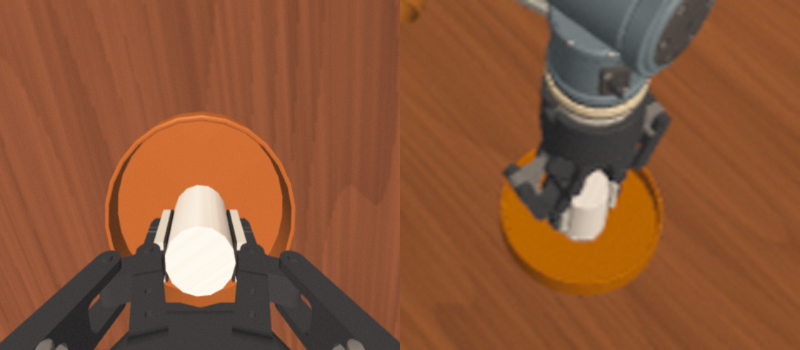

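The composite shows the cap standing on the tin's floor near its centre, with about 3 N of contact. I'll release it.

Call:
move_arm([
  {"dx":0,"dy":0,"dz":0,"rx":0,"ry":0,"rz":0},
  {"dx":0,"dy":0,"dz":0,"rx":0,"ry":0,"rz":0},
  {"dx":0,"dy":0,"dz":0,"rx":0,"ry":0,"rz":0},
  {"dx":0,"dy":0,"dz":0,"rx":0,"ry":0,"rz":0},
  {"dx":0,"dy":0,"dz":0,"rx":0,"ry":0,"rz":0},
  {"dx":0,"dy":0,"dz":0,"rx":0,"ry":0,"rz":0},
  {"dx":0,"dy":0,"dz":0.1,"rx":0,"ry":0,"rz":0},
  {"dx":0,"dy":0,"dz":0.3,"rx":0,"ry":0,"rz":0},
  {"dx":0,"dy":0,"dz":0.6,"rx":0,"ry":0,"rz":0},
  {"dx":0,"dy":0,"dz":0.8,"rx":0,"ry":0,"rz":0},
], claw=68)

```text
t: 15.8
tcp_pos: [0.5379, 0.1878, 0.0594]
tool_rot: [0.767, 0.641, -0.0, -0.0]
force: [0.3, 0.5, 0.8]
finger_gap: 0.677
gripper_force: 0.0
```

Call:
move_arm([
  {"dx":0,"dy":0,"dz":1,"rx":0,"ry":0,"rz":0},
  {"dx":0,"dy":0,"dz":1,"rx":0,"ry":0,"rz":0},
  {"dx":0,"dy":0,"dz":1,"rx":0,"ry":0,"rz":0},
  {"dx":0,"dy":0,"dz":1,"rx":0,"ry":0,"rz":0},
  {"dx":0,"dy":0,"dz":1,"rx":0,"ry":0,"rz":0},
  {"dx":0,"dy":-0.4,"dz":1,"rx":0,"ry":0,"rz":0},
  {"dx":0,"dy":-0.8,"dz":0,"rx":0,"ry":0,"rz":0},
  {"dx":0,"dy":-0.8,"dz":0,"rx":0,"ry":0,"rz":0},
  {"dx":0,"dy":-0.8,"dz":0,"rx":0,"ry":0,"rz":0},
  {"dx":0,"dy":-0.8,"dz":0,"rx":0,"ry":0,"rz":0},
])

```text
t: 17.05
tcp_pos: [0.5374, 0.0961, 0.2074]
tool_rot: [0.767, 0.641, -0.001, -0.001]
force: [-0.5, -1.0, -0.1]
finger_gap: 0.682
gripper_force: 0.0
```

Run:
```python
from h import *
E=np.array(cams.camera_model("wrist")["extrinsics"])
s=sensors.sense();print(s["t"],s["tcp_pos"],s["finger_gap"])
a=cams.snapshot("wrist");cv2.imwrite("pics/wrist5.png",a[:,:,::-1]);cv2.imwrite("pics/scene5.png",cams.snapshot("scene")[:,:,::-1])
ba=blobs("pics/wrist5.png",(0,0,150),(180,60,255),(150,0,420,240),200)
bs=blobs("pics/scene5.png",(0,0,150),(180,60,255),(280,255,350,330),50)
print(ba,bs)
for z in (.003,.029,.055): print(proj("wrist",[[.538,.1878,z]],E),proj("scene",[[.538,.1878,z]]))
```

```text
17.05 [0.53744711 0.09605848 0.20743653] 0.6819549096358817
[(np.int32(1508), array([262.13925729,  86.64522546]), (array([262.13851929,  86.6472168 ]), (41.661865234375, 44.2230110168457), 171.3291473388672)), (np.int32(817), array([166.69155447, 218.83476132]), (array([166.69002914, 218.93215942]), (18.849233627319336, 60.905059814453125), 146.5664825439453))] [(np.int32(328), array([314.33841463, 288.7195122 ]), (array([314.30469131, 288.54486465]), (15.296944618225098, 25.896953582763672), 1.8670555353164673))]
[[263.76810672  90.21686374]] [[312.9357209  294.26589196]]
[[262.41147606  89.18522894]] [[313.6004443  288.65183607]]
[[260.81196386  87.96902217]] [[314.29273956 282.80500156]]
```

The cap stands upright where it was released. Now back to the barrel, tilting the tool again.

Call:
move_arm([
  {"dx":0.05,"dy":-0.97,"dz":0,"rx":0,"ry":0,"rz":0},
  {"dx":0.05,"dy":-0.97,"dz":0,"rx":0,"ry":0,"rz":0},
  {"dx":0.05,"dy":-0.97,"dz":0,"rx":0,"ry":0,"rz":0},
  {"dx":0.05,"dy":-0.97,"dz":0,"rx":-0.03,"ry":-0.164,"rz":0},
  {"dx":0.05,"dy":-0.97,"dz":0,"rx":-0.03,"ry":-0.164,"rz":0},
  {"dx":0.05,"dy":-0.97,"dz":0,"rx":-0.03,"ry":-0.164,"rz":0},
  {"dx":0.05,"dy":-0.97,"dz":0,"rx":-0.03,"ry":-0.164,"rz":0},
  {"dx":0.05,"dy":-0.97,"dz":0,"rx":0,"ry":0,"rz":0},
  {"dx":0.05,"dy":-0.97,"dz":0,"rx":0,"ry":0,"rz":0},
  {"dx":0.05,"dy":-0.97,"dz":0,"rx":0,"ry":0,"rz":0},
])

```text
t: 18.4
tcp_pos: [0.5505, -0.1453, 0.2081]
tool_rot: [0.756, 0.632, 0.111, 0.133]
force: [0.1, -0.4, -0.4]
finger_gap: 0.678
gripper_force: 0.0
```

Call:
move_arm([
  {"dx":0.02,"dy":-0.7,"dz":-0.1,"rx":0,"ry":0,"rz":0},
  {"dx":0,"dy":-0.7,"dz":-0.1,"rx":0,"ry":0,"rz":0},
  {"dx":0,"dy":-0.5,"dz":-0.1,"rx":0,"ry":0,"rz":0},
  {"dx":0,"dy":-0.1,"dz":0,"rx":0,"ry":0,"rz":0},
  {"dx":0,"dy":0,"dz":0,"rx":0,"ry":0,"rz":0},
  {"dx":0,"dy":0,"dz":0,"rx":0,"ry":0,"rz":0},
  {"dx":0,"dy":0,"dz":0,"rx":0,"ry":0,"rz":0},
  {"dx":0,"dy":0,"dz":0,"rx":0,"ry":0,"rz":0},
  {"dx":0,"dy":0,"dz":0,"rx":0,"ry":0,"rz":0},
  {"dx":0,"dy":0,"dz":0,"rx":0,"ry":0,"rz":0},
])

```text
t: 19.65
tcp_pos: [0.551, -0.1947, 0.2008]
tool_rot: [0.755, 0.632, 0.111, 0.134]
force: [-0.7, 0.2, -0.1]
finger_gap: 0.684
gripper_force: 0.0
```

Run:
```python
from h import *
from scipy.spatial.transform import Rotation as R
E=np.array(cams.camera_model("wrist")["extrinsics"])
s=sensors.sense();print(s["t"],s["tcp_pos"],R.from_quat(s["tool_rot"]).as_matrix()[:,2])
cv2.imwrite("pics/wrist6.png",cams.snapshot("wrist")[:,:,::-1]);cv2.imwrite("pics/side6.png",cams.snapshot("side")[:,:,::-1])
b=blobs("pics/wrist6.png",(20,120,150),(35,255,255),(150,80,330,260),10)
print(onz("wrist",[t[1] for t in b],.013,E).round(4))
a=np.array([-.337,.0625,.9394]);k=np.array([.5871,-.2041,.0969])+.0256*a
print("pred knob top px",proj("wrist",[k+.01*a,k-.026*a,k-.036*a],E),proj("side",[k+.01*a]))
p=proj("wrist",[k],E)[0].astype(int)
c=cv2.imread("pics/wrist6.png")[p[1]-70:p[1]+70,p[0]-70:p[0]+70]
d=cv2.imread("pics/side6.png")[200:290,290:380]
print(p)
cv2.imwrite("pics/g6.png",np.hstack([cv2.resize(c,(400,400),interpolation=2),cv2.resize(d,(400,400),interpolation=2)]))
```

```text
19.65 [ 0.55099853 -0.19466804  0.2008137 ] [ 0.33655496 -0.06154623 -0.93965037]
[[ 0.545  -0.155   0.013 ]
 [ 0.5303 -0.2341  0.013 ]
 [ 0.6437 -0.1732  0.013 ]]
pred knob top px [[277.85637744 219.03881735]
 [278.11646497 204.0365052 ]
 [278.17720593 200.53390126]] [[337.1653642 235.1862694]]
[277 214]
```

View pics/g6.png

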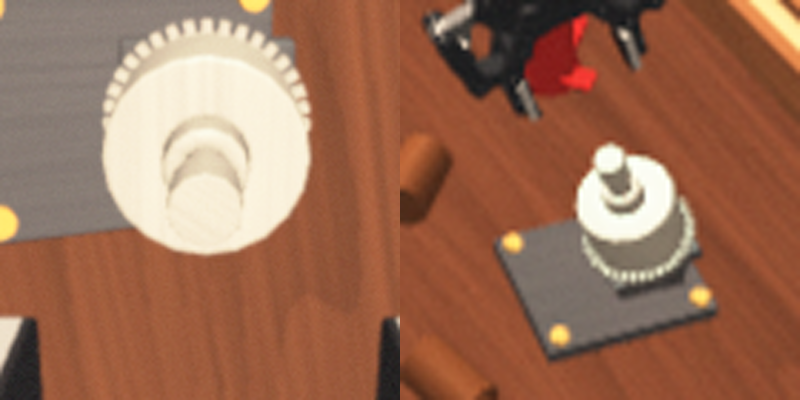

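The composite shows the bare knob in the wrist crop at (204,208), i.e. (278.4,216.8) full frame, and in the side view at (337.2,236). Both are within about 2 px of the prediction, and the stand's screws haven't moved.

Call:
move_arm([
  {"dx":0.167,"dy":-0.04,"dz":-0.48,"rx":0,"ry":0,"rz":0},
  {"dx":0.167,"dy":-0.04,"dz":-0.48,"rx":0,"ry":0,"rz":0},
  {"dx":0.167,"dy":-0.04,"dz":-0.48,"rx":0,"ry":0,"rz":0},
  {"dx":0.167,"dy":-0.04,"dz":-0.48,"rx":0,"ry":0,"rz":0},
  {"dx":0.167,"dy":-0.04,"dz":-0.48,"rx":0,"ry":0,"rz":0},
  {"dx":0.167,"dy":-0.04,"dz":-0.48,"rx":0,"ry":0,"rz":0},
  {"dx":0.167,"dy":-0.04,"dz":-0.48,"rx":0,"ry":0,"rz":0},
  {"dx":0.167,"dy":-0.04,"dz":-0.48,"rx":0,"ry":0,"rz":0},
  {"dx":0,"dy":0,"dz":0,"rx":0,"ry":0,"rz":0},
  {"dx":0,"dy":0,"dz":0,"rx":0,"ry":0,"rz":0},
])

```text
t: 21.0
tcp_pos: [0.5844, -0.2027, 0.1049]
tool_rot: [0.755, 0.632, 0.111, 0.134]
force: [-0.1, -1.3, -0.5]
finger_gap: 0.68
gripper_force: 0.0
```

Call:
move_arm([
  {"dx":0,"dy":0,"dz":0,"rx":0,"ry":0,"rz":0},
  {"dx":0,"dy":0,"dz":0,"rx":0,"ry":0,"rz":0},
  {"dx":0,"dy":0,"dz":0,"rx":0,"ry":0,"rz":0},
  {"dx":0,"dy":0,"dz":0,"rx":0,"ry":0,"rz":0},
  {"dx":0,"dy":0,"dz":0,"rx":0,"ry":0,"rz":0},
  {"dx":0,"dy":0,"dz":0,"rx":0,"ry":0,"rz":0},
  {"dx":0,"dy":0,"dz":0,"rx":0,"ry":0,"rz":0},
  {"dx":0,"dy":0,"dz":0,"rx":0,"ry":0,"rz":0},
  {"dx":0,"dy":0,"dz":0,"rx":0,"ry":0,"rz":0},
  {"dx":0,"dy":0,"dz":0,"rx":0,"ry":0,"rz":0},
], claw=8, newtons=35)

```text
t: 22.25
tcp_pos: [0.5841, -0.2026, 0.1052]
tool_rot: [0.755, 0.632, 0.111, 0.134]
force: [-3.7, 1.3, 5.8]
finger_gap: 0.219
gripper_force: 34.2
```

Run:
```python
from h import *
s=sensors.sense();print(s["t"],s["tcp_pos"],s["force"],s["ft_torque"],s["finger_gap"],s["gripper_force"])
np.save("pics/grip.npy",s["tcp_pos"])
E=np.array(cams.camera_model("wrist")["extrinsics"])
cv2.imwrite("pics/wrist7.png",cams.snapshot("wrist")[:,:,::-1]);cv2.imwrite("pics/side7.png",cams.snapshot("side")[:,:,::-1])
b=blobs("pics/wrist7.png",(20,120,150),(35,255,255),(100,80,360,290),10)
print(onz("wrist",[t[1] for t in b],.013,E).round(4))
```

```text
22.25 [ 0.58412323 -0.20264162  0.10523306] [-3.67491574  1.25137402  5.84773147] [ 0.03081815  0.4810708  -0.00876649] 0.2193743975964034 34.191012382507324
[[ 0.5448 -0.1548  0.013 ]
 [ 0.53   -0.2338  0.013 ]
 [ 0.6438 -0.173   0.013 ]]
```

Call:
move_arm([
  {"dx":-0.03,"dy":0.005,"dz":0.08,"rx":0,"ry":0,"rz":0},
  {"dx":-0.03,"dy":0.005,"dz":0.08,"rx":0,"ry":0,"rz":0},
  {"dx":-0.03,"dy":0.005,"dz":0.08,"rx":0,"ry":0,"rz":0},
  {"dx":-0.03,"dy":0.005,"dz":0.08,"rx":0,"ry":0,"rz":0},
  {"dx":-0.03,"dy":0.005,"dz":0.08,"rx":0,"ry":0,"rz":0},
  {"dx":-0.03,"dy":0.005,"dz":0.08,"rx":0,"ry":0,"rz":0},
  {"dx":-0.03,"dy":0.005,"dz":0.08,"rx":0,"ry":0,"rz":0},
  {"dx":-0.03,"dy":0.005,"dz":0.08,"rx":0,"ry":0,"rz":0},
  {"dx":0,"dy":0,"dz":0,"rx":0,"ry":0,"rz":0},
  {"dx":0,"dy":0,"dz":0,"rx":0,"ry":0,"rz":0},
])

```text
t: 23.6
tcp_pos: [0.5784, -0.2017, 0.121]
tool_rot: [0.755, 0.632, 0.111, 0.134]
force: [-0.7, -0.5, 0.3]
finger_gap: 0.219
gripper_force: 34.3
```

Run:
```python
from h import *
s=sensors.sense();a=np.array([-.337,.0625,.9394]);d=s["tcp_pos"]-np.load("pics/grip.npy");print(s["t"],d,d@a,d-d@a*a,s["force"],s["ft_torque"],s["finger_gap"],s["gripper_force"])
E=np.array(cams.camera_model("wrist")["extrinsics"])
cv2.imwrite("pics/wrist8.png",cams.snapshot("wrist")[:,:,::-1])
b=blobs("pics/wrist8.png",(20,120,150),(35,255,255),(100,80,360,290),10)
print(onz("wrist",[t[1] for t in b],.013,E).round(4))
```

```text
23.6 [-0.00569232  0.00089817  0.01572873] 0.016750019333156858 [-4.75625115e-05 -1.48703540e-04 -6.23489631e-06] [-0.67720736 -0.48080932  0.32991861] [0.08825407 0.13798342 0.03254278] 0.21880794381052368 34.27293419837952
[[ 0.5448 -0.1548  0.013 ]
 [ 0.5301 -0.2339  0.013 ]
 [ 0.6438 -0.1731  0.013 ]]
```

Drawn 16.75 mm with almost no load. I'll draw the other half now and then check the band.

Call:
move_arm([
  {"dx":-0.03,"dy":0.006,"dz":0.08,"rx":0,"ry":0,"rz":0},
  {"dx":-0.03,"dy":0.006,"dz":0.08,"rx":0,"ry":0,"rz":0},
  {"dx":-0.03,"dy":0.006,"dz":0.08,"rx":0,"ry":0,"rz":0},
  {"dx":-0.03,"dy":0.006,"dz":0.08,"rx":0,"ry":0,"rz":0},
  {"dx":-0.03,"dy":0.006,"dz":0.08,"rx":0,"ry":0,"rz":0},
  {"dx":-0.03,"dy":0.006,"dz":0.08,"rx":0,"ry":0,"rz":0},
  {"dx":-0.03,"dy":0.006,"dz":0.08,"rx":0,"ry":0,"rz":0},
  {"dx":-0.02,"dy":0.006,"dz":0.07,"rx":0,"ry":0,"rz":0},
  {"dx":0,"dy":0,"dz":0,"rx":0,"ry":0,"rz":0},
  {"dx":0,"dy":0,"dz":0,"rx":0,"ry":0,"rz":0},
])

```text
t: 24.9
tcp_pos: [0.5727, -0.2006, 0.1367]
tool_rot: [0.755, 0.632, 0.111, 0.134]
force: [0.6, -1.2, -0.7]
finger_gap: 0.217
gripper_force: 34.3
```

Run:
```python
from h import *
s=sensors.sense();a=np.array([-.337,.0625,.9394]);d=s["tcp_pos"]-np.load("pics/grip.npy");print(s["t"],d,d@a,d-d@a*a,s["force"],s["ft_torque"],s["finger_gap"],s["gripper_force"])
E=np.array(cams.camera_model("wrist")["extrinsics"])
for n in("wrist","side","scene"): cv2.imwrite(f"pics/{n}9.png",cams.snapshot(n)[:,:,::-1])
b=blobs("pics/wrist9.png",(20,120,150),(35,255,255),(100,80,360,290),10)
print(onz("wrist",[t[1] for t in b],.013,E).round(4))
print(blobs("pics/scene9.png",(0,0,150),(180,60,255),(280,255,350,330),50))
M=np.array([.5871,-.2041,.0969])+(.0416-.040)*a
p=proj("wrist",[M],E)[0].astype(int);print(p)
c=cv2.imread("pics/wrist9.png")[p[1]-40:p[1]+60,p[0]-50:p[0]+50]; dd=cv2.imread("pics/side9.png")[215:275,305:365]
cv2.imwrite("pics/g9.png",np.hstack([cv2.resize(c,(400,400),interpolation=2),cv2.resize(dd,(400,400),interpolation=2)]))
```

```text
24.9 [-0.01146815  0.00208612  0.03144169] 0.03353147481317198 [-1.68044185e-04 -9.59546072e-06 -5.77756652e-05] [ 0.58062551 -1.24149912 -0.73654727] [-0.0471316   0.05910075 -0.00173377] 0.21710966152837624 34.28303897380829
[[ 0.5448 -0.1548  0.013 ]
 [ 0.5301 -0.2338  0.013 ]
 [ 0.6437 -0.1731  0.013 ]]
[(np.int32(328), array([314.30182927, 288.75304878]), (array([314.28141022, 288.59098053]), (15.26254653930664, 25.852279663085938), 1.559179425239563))]
[279 235]
```

View pics/g9.png

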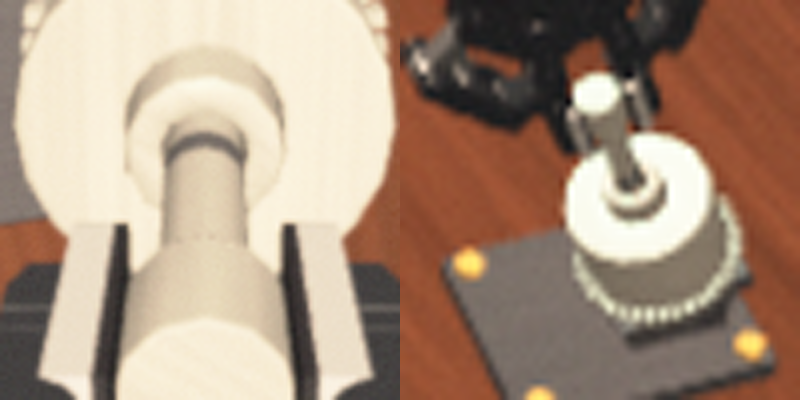

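The dark band at (205,143) is fully out of the collar, with bright rod showing below it. The stand and the cap haven't moved.

```bash
python3 -c "
from station import order
print(order.sign_off())"
```

```text
the job is handed in; nothing more can be done
None
```

I've handed the job in at about 25 s (no verdict was shown): the cap stands mouth down in the button tin, and the arbor is still gripped after being drawn about 33.5 mm, with its band out and bright rod showing below; the stand didn't move and I saw no sign of contact with the bystanders, though I didn't re-measure their positions.

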